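# Size an unmarked stopper in the sloping stopper gauge

## Task

Find the size of the stopper standing on the rack's green pad: try it squarely, and without forcing it, in the steps of the sloping gauge one after the other, beginning with the smallest, until it enters. Push or lower it fully home in that first step that takes it, let go and draw the hand well clear, leaving it there; leave the other two stoppers, the bottle and the beaker where they are.

Things in the scene. Friction and masses are not known exactly. Their poses are not given: they have to be found in the camera images.
- pad (a point): centre of the top of the green pad (70 x 70 mm, flush) at one end of a fixed white wire rack, 130 mm (x) by 300 mm (y), its flat top 50 mm above the work surface. Three stoppers stand upright on the rack in a row along its y, about 95 mm apart, one of them on the pad (within 12 mm of its centre). Axes: those of the rack, z up
- stopper_a: the stopper of stopper_a_mid; origin at the centre of its underside, same axes. The three plugs are 31, 37 and 43 mm in diameter (the grips are alike); which of them stands on the pad changes from start to start
- stopper_b: the stopper of stopper_b_mid; origin at the centre of its underside, same axes. The three plugs are 31, 37 and 43 mm in diameter (the grips are alike); which of them stands on the pad changes from start to start
- stopper_c: the stopper of stopper_c_mid; origin at the centre of its underside, same axes. The three plugs are 31, 37 and 43 mm in diameter (the grips are alike); which of them stands on the pad changes from start to start
- stopper_a_mid (a point): centre, half-way up, of one of three look-alike blue stoppers, 40 to 75 g, 50 mm tall: a round plug 16 mm tall with a 1.5 mm bevel at its foot, on it a light upright flat grip tab 34 mm tall, 10 mm thick (y), 28 mm long (x). Underside 25 mm below this point, top of the plug 9 mm below, top of the tab 25 mm above. z is the plug's axis, up
- stopper_b_mid (a point): centre, half-way up, of one of three look-alike blue stoppers, 40 to 75 g, 50 mm tall: a round plug 16 mm tall with a 1.5 mm bevel at its foot, on it a light upright flat grip tab 34 mm tall, 10 mm thick (y), 28 mm long (x). Underside 25 mm below this point, top of the plug 9 mm below, top of the tab 25 mm above. z is the plug's axis, up
- stopper_c_mid (a point): centre, half-way up, of one of three look-alike blue stoppers, 40 to 75 g, 50 mm tall: a round plug 16 mm tall with a 1.5 mm bevel at its foot, on it a light upright flat grip tab 34 mm tall, 10 mm thick (y), 28 mm long (x). Underside 25 mm below this point, top of the plug 9 mm below, top of the tab 25 mm above. z is the plug's axis, up
- step1 (a point): centre of the mouth of step 1 of the gauge (1 blue dot uphill of it): a round flat-bottomed recess 28 mm in diameter, 10 mm deep, rim bevelled 1.5 mm, in the sloping face. z: normal of the face, out of it, 30 degrees from vertical, leaning to the low edge on the robot's side; x: up the slope; y: along the row, towards smaller steps
- step2 (a point): centre of the mouth of step 2 of the gauge (2 blue dots uphill of it): a round flat-bottomed recess 34 mm in diameter, 10 mm deep, rim bevelled 1.5 mm, in the sloping face. z: normal of the face, out of it, 30 degrees from vertical, leaning to the low edge on the robot's side; x: up the slope; y: along the row, towards smaller steps
- step3 (a point): centre of the mouth of step 3 of the gauge (3 blue dots uphill of it): a round flat-bottomed recess 40 mm in diameter, 10 mm deep, rim bevelled 1.5 mm, in the sloping face. z: normal of the face, out of it, 30 degrees from vertical, leaning to the low edge on the robot's side; x: up the slope; y: along the row, towards smaller steps
- step4 (a point): centre of the mouth of step 4 of the gauge (4 blue dots uphill of it): a round flat-bottomed recess 46 mm in diameter, 10 mm deep, rim bevelled 1.5 mm, in the sloping face. z: normal of the face, out of it, 30 degrees from vertical, leaning to the low edge on the robot's side; x: up the slope; y: along the row, towards smaller steps
- gauge: fixed stopper gauge: aluminium plate 208 mm long (y), 85 mm up the slope, sloping 30 degrees on a dark foot, top edge 70 mm up. Four recesses in a row, smallest (step 1) at the +y end. Step 1 takes no stopper; each stopper is 3 mm too big in diameter for the step before its own and has 3 mm play in its own. Origin: centre of the foot's underside, z up
- reagent_mid (a point): bystander: centre, half-way up, of a loose amber reagent bottle, 70 mm in diameter, 170 mm tall, z up
- beaker_mid (a point): bystander: centre, half-way up, of a loose beaker, 64 mm across the rim, 80 mm tall, z up
There are look-alikes about, which are no part of the job. What is shaped like the stopper_a but pink or red is not meant.

How it is judged:
By the outcome, as a careful person would: the job done as asked, in the order asked, and still so for the second after the job is handed in, with the robot touching nothing.
It also fails if it takes over 61 s, if anything falls off the work surface, if the arm or the gripper's body presses on something with over 40 N, if the wrist force passes 120 N, or if a joint passes its speed limit or range.

## Robot

A 7-joint arm with a two-finger parallel gripper is mounted at the origin on the work surface. World frame = base frame: x ahead of the robot, y to its left, z up, the work surface at z = 0. Lengths are in m, angles in rad, forces in N, time in s.
With the tool pointing down it reaches from about 0.35 to 0.9 m from the base axis. Payload 8.1 kg.
Tool frame: the origin (TCP) lies midway between the tips of the shut fingers; the grasp point (between the pads) lies 19 mm behind it; z points along the fingers, y is the line along which they close (so a half turn about z gives the same grasp; the last joint's range is limited). The gripper opens to 92 mm and grips with 3 to 60 N. Pads are 19 mm wide; open, the fingers measure 130 mm over their backs; the gripper's body (75 mm by 190 mm) begins 47 mm behind the grasp point.
Start: joints at [1.112, 0.434, 0.025, 1.573, -0.012, 1.134, -0.075], TCP at [0.218, -0.586, 0.192] pointing down, gripper open.
Joint ranges: [-2.62, 2.62], [-0.44, 2.09], [-1.27, 1.32], [0.08, 2.57], [-1.32, 4.46], [0.12, 2], [-2.74, 2.74]. Speed limits (rad/s): [2.22, 2.22, 3.01, 3.01, 3.14, 3.14, 3.14].

## Interface

Orientations are given as a rotation vector (axis times angle).
In Python, from cell import arm gives the robot as it stands.
- The arm moves only by the tool move_arm, never from a script. Its argument "motion" is a list of rows, each an object of numbers: "tx", "ty", "tz": the shift along the tool's x, y, z normalised to -1 to 1, where 1 is 1000 mm; "twist": the turn about the tool's z normalised to -1 to 1, where 1 is pi/2 rad. In form: [{"tx": .., "ty": .., "tz": .., "twist": ..}, ...]. A call has 1 to 12 rows; each row shifts and turns the commanded pose from where the row before left it, along the tool's axes as they then stand; what a row does not reach is not made up. A row lasts 1/10 s, in which the tool goes at most 50 mm and 8.59 degrees, less where a joint would pass 70% of its speed; a pose out of reach is approached as far as the arm can. A call with a number of a shift or a turn outside -1 to 1 is refused whole. A call with a gripper value outside its range is refused whole. "gripper" is the gripper's target within -1 to 1 (shut at 1, half-way at 0, fully open at -1), set as the call begins (left out, the last holds). The fingers move at their own pace and stop on an object; "squeeze" is the grip in N (left out, the last holds). Time passes only in rows, so rows that do not move let the fingers close. It gives the time, the measured TCP pose, the force, the opening and the grip force at its end, in the units of the state.
- arm.observe(): the state, without advancing time (a new reading comes with each control period).
- arm.get_image(name): name is "side" or "top" or "wrist"; returns the picture (480x640x3 uint8, red, green, blue); there is no depth.
- arm.calibration(name): a dict with "K" (3x3 intrinsics, pixels), "T" (4x4, takes a point from camera to world coordinates). Camera axes: x right, y down, z forward; pixel columns grow to the right and rows downward; lengths in m; the calibration is good to about 2 mm. A picture is of the moment at which its call begins: read the wrist's pose just before it. calibration takes no time and is no camera call; for the wrist camera it gives the pose at the moment of the call.
- arm.sign_off(): hands the job in; it is judged then, once.
Trained networks look in the newest picture that a camera, given by its name, has taken for a name from the list of things; names that differ only in an ending like _2 or _b are one class to them, and where a whole thing is asked for, a point or a joint stands for the part that bears it (a point fixed in the world has none). Each returns a list of dicts, best first, with "conf" (0 to 1); they miss things now and then, are a little off and sometimes report something else, mostly with a low value. They report only what shows in the picture. A call takes as long as a camera call. They do not tell look-alikes from the thing itself.
- arm.look_for(camera, query): "point" ([column, row] as shares, 0 to 1, of the picture: columns of its width, rows of its height, amid what is visible of it).
- arm.regions_of(camera, query): "region" (480x640 bool, what is visible of it) and "point" ([column, row] as shares, 0 to 1, of the picture: columns of its width, rows of its height, amid what is visible of it).
- arm.place_of(camera, query): "point" ([column, row] as shares, 0 to 1, of the picture: columns of its width, rows of its height: a listed point, or the origin of a listed thing).
The state is a dict: "clock": time; "joints": joint angles; "dq": joint speeds; "joint_efforts": joint torques, N m; "position": TCP position; "ee_rot": TCP orientation; "force": force on the tool from outside, world axes, zero at the start; "ft_torque": the same for the moment, N m; "width": opening from 0.0 (shut) to 1.0 (fully open); "gripper_force": force on a finger pad.
Only numpy, scipy, OpenCV 4.12 (cv2) and the standard library are available. Lean on these libraries where they do the work, as an engineer would, in place of code of your own. Each camera call takes 0.05 s, during which the arm holds its last target. There are 200 camera calls.

## Working session

There is one attempt and no reset: what is moved stays moved. The work goes in short steps, Python scripts to look and compute and a tool call to move; the robot and the scene stay as the last step left them, time stands still between calls to the robot, and variables do not carry over. Pictures are saved under pics/ and viewed, at most 10 in all, crops included, and the job is handed in when it is done.

Besides the shell and the picture viewer there is one more tool, called after "Emit:" as name(argument=value, ...), one argument or row to a line, values as JSON. move_arm: Moves the arm, as the interface text tells. Scaled input: -1 to 1 covers 1000 mm each way for a shift and pi/2 rad each way for a turn. Its arguments: {"type":"object","properties":{"motion":{"type":"array","items":{"type":"object","properties":{"tx":{"type":"number"},"ty":{"type":"number"},"tz":{"type":"number"},"twist":{"type":"number"}}}},"gripper":{"type":"number"},"squeeze":{"type":"number"}},"required":["motion"]}

```bash
mkdir -p pics; ls
python3 - <<'E'
from cell import arm
import cv2,numpy as np
s=arm.observe();print({k:np.round(v,3) for k,v in s.items()})
for n in("side","top"):
    im=arm.get_image(n);cv2.imwrite(f"pics/{n}0.png",im[:,:,::-1])
    c=arm.calibration(n);print(n,np.round(c["K"],1).tolist(),np.round(c["T"],3).tolist())
    for q in("pad","stopper_a_mid","step1","step2","step3","step4","gauge","reagent_mid","beaker_mid"):
        print(q,[(round(d["conf"],2),np.round(np.array(d["point"])*[640,480],1).tolist()) for d in arm.place_of(n,q)])
E
```

```text
pics
{'clock': np.float64(0.0), 'joints': array([ 1.112,  0.435,  0.025,  1.574, -0.012,  1.134, -0.075]), 'dq': array([ 0.001,  0.001,  0.002,  0.001,  0.002, -0.001,  0.001]), 'joint_efforts': array([-1.0000e-03, -6.6786e+01,  9.8500e-01, -3.1446e+01, -6.1000e-02,
        4.3000e-02,  0.0000e+00]), 'position': array([ 0.217, -0.585,  0.191]), 'ee_rot': array([-3.091e+00, -5.560e-01,  1.000e-03]), 'force': array([ 0.377,  0.116, -0.768]), 'ft_torque': array([-0.016, -0.014,  0.038]), 'gripper_force': np.float64(0.0), 'width': np.float64(0.996)}
side [[462.0, 0.0, 319.7], [0.0, 462.0, 239.2], [0.0, 0.0, 1.0]] [[-0.938, -0.237, 0.254, 0.431], [-0.348, 0.639, -0.686, 0.702], [0.001, -0.732, -0.682, 0.689], [0.0, 0.0, 0.0, 1.0]]
pad [(0.81, [373.5, 288.5])]
stopper_a_mid [(0.86, [259.8, 366.2]), (0.85, [339.0, 367.8]), (0.78, [301.5, 454.2])]
step1 [(0.91, [402.0, 220.1]), (0.84, [400.8, 195.7]), (0.66, [399.0, 207.1]), (0.56, [405.1, 182.6])]
step2 [(0.91, [402.0, 220.1]), (0.84, [400.8, 195.7]), (0.66, [399.0, 207.1]), (0.56, [405.1, 182.6])]
step3 [(0.91, [402.0, 220.1]), (0.84, [400
[... 451 characters left out ...]
-0.193, -0.981, 1.108], [0.0, 0.0, 0.0, 1.0]]
pad [(0.95, [292.8, 282.6])]
stopper_a_mid [(0.59, [166.3, 273.6]), (0.45, [208.0, 274.6]), (0.44, [209.7, 226.4])]
step1 [(0.93, [417.2, 282.9]), (0.84, [398.6, 283.0]), (0.77, [438.2, 276.9]), (0.62, [381.0, 285.8])]
step2 [(0.93, [417.2, 282.9]), (0.84, [398.6, 283.0]), (0.77, [438.2, 276.9]), (0.62, [381.0, 285.8])]
step3 [(0.93, [417.2, 282.9]), (0.84, [398.6, 283.0]), (0.77, [438.2, 276.9]), (0.62, [381.0, 285.8])]
step4 [(0.93, [417.2, 282.9]), (0.84, [398.6, 283.0]), (0.77, [438.2, 276.9]), (0.62, [381.0, 285.8])]
gauge [(0.94, [409.2, 278.4]), (0.7, [251.5, 278.0])]
reagent_mid [(0.95, [313.4, 193.3])]
beaker_mid [(0.57, [429.0, 181.6])]
```

View pics/side0.png

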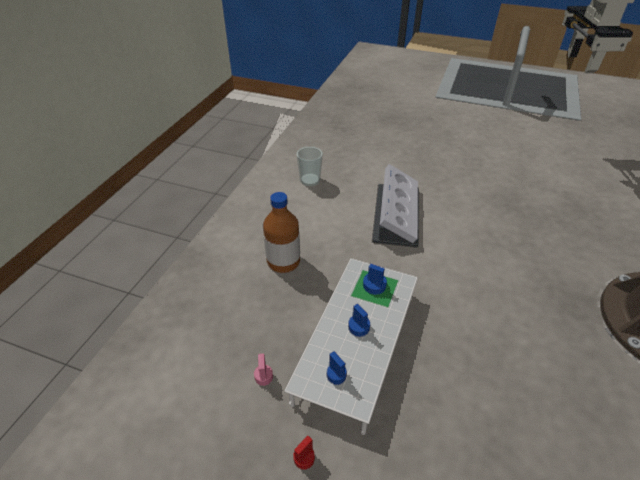

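View pics/top0.png

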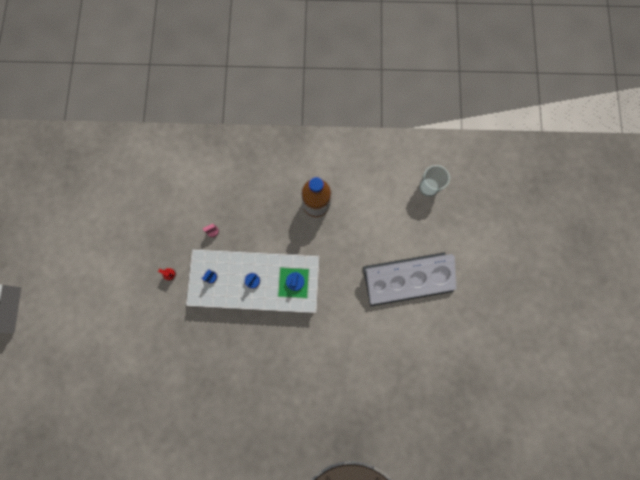

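Top view: the pad stopper is at (294,283). The other two blue stoppers are at (252,282) and (210,277), and the look-alikes are pink (211,230) and red (168,273). The gauge runs from step 1 (381,286) to step 4 (440,275). In the side view the pad stopper is at (375,280). I choose the blue one on the green pad.

```bash
cat > h.py <<'E'
from cell import arm
import cv2,numpy as np
from scipy.spatial.transform import Rotation as R
def ray(cal,p):
    T=np.array(cal["T"]);d=T[:3,:3]@np.linalg.solve(cal["K"],[p[0],p[1],1]);return T[:3,3],d
def atz(cal,p,z):
    o,d=ray(cal,p);return o+d*(z-o[2])/d[2]
def tri(rs):
    A=0;b=0
    for o,d in rs:
        d=d/np.linalg.norm(d);P=np.eye(3)-np.outer(d,d);A=A+P;b=b+P@o
    return np.linalg.solve(A,b)
def proj(cal,P):
    T=np.array(cal["T"]);c=T[:3,:3].T@(np.asarray(P)-T[:3,3]);u=np.array(cal["K"])@c;return u[:2]/u[2]
E
python3 - <<'E'
from h import *
cs,ct=arm.calibration("side"),arm.calibration("top")
np.set_printoptions(precision=4,suppress=True)
S=[(402,220.1),(399,207.1),(400.8,195.7),(405.1,182.6)];T=[(381,285.8),(398.6,283),(417.2,282.9),(438.2,276.9)]
for s,t in zip(S,T):print(tri([ray(cs,s),ray(ct,t)]),atz(ct,t,.05))
print("pad",atz(cs,(373.5,288.5),.05),atz(ct,(292.8,282.6),.05))
print("reag",atz(ct,(313.4,193.3),.085),"beak",atz(ct,(429,181.6),.04),atz(cs,(308.2,166.4),.04))
for n,c in(("top",ct),("side",cs)):
    im=cv2.imread(f"pics/{n}0.png");h=cv2.cvtColor(im,cv2.COLOR_BGR2HSV)
    g=cv2.inRange(h,(50,100,60),(70,255,255));b=cv2.inRange(h,(100,120,60),(125,255,255))
    m=cv2.morphologyEx(g|b,cv2.MORPH_CLOSE,np.ones((3,3)))
    p=np.argwhere(g)[:,::-1];print(n,"pad",cv2.minAreaRect(p.astype(np.int32)),[atz(c,q,.05) for q in cv2.boxPoints(cv2.minAreaRect(p.astype(np.int32)))])
a=cv2.imread("pics/top0.png")[250:315,180:330];b=cv2.imread("pics/side0.png")[250:400,300:430]
cv2.imwrite("pics/c1.png",np.vstack([cv2.resize(a,(700,303),interpolation=2),cv2.copyMakeBorder(cv2.resize(b,(257,297),interpolation=2),0,0,0,443,0)]))
E
```

```text
[ 0.5254 -0.0622  0.0463] [ 0.5244 -0.0617  0.05  ]
[ 0.5374 -0.1034  0.0459] [ 0.532  -0.1029  0.05  ]
[ 0.5411 -0.1475  0.0441] [ 0.5334 -0.1466  0.05  ]
[ 0.5495 -0.197   0.0468] [ 0.5488 -0.1962  0.05  ]
pad [0.5312 0.1484 0.05  ] [0.5265 0.1453 0.05  ]
reag [0.7351 0.1023 0.085 ] beak [ 0.7861 -0.1823  0.04  ] [ 0.7914 -0.1896  0.04  ]
top pad ((293.08770751953125, 282.4215393066406), (27.624069213867188, 27.90142059326172), 3.1798300743103027) [array([0.4953, 0.1776, 0.05  ]), array([0.5608, 0.1766, 0.05  ]), array([0.5589, 0.1114, 0.05  ]), array([0.4934, 0.1131, 0.05  ])]
side pad ((374.42431640625, 287.7459411621094), (39.186946868896484, 27.79111671447754), 17.10272979736328) [array([0.5637, 0.1775, 0.05  ]), array([0.5688, 0.1096, 0.05  ]), array([0.4953, 0.1135, 0.05  ]), array([0.4942, 0.1797, 0.05  ])]
```

View pics/c1.png

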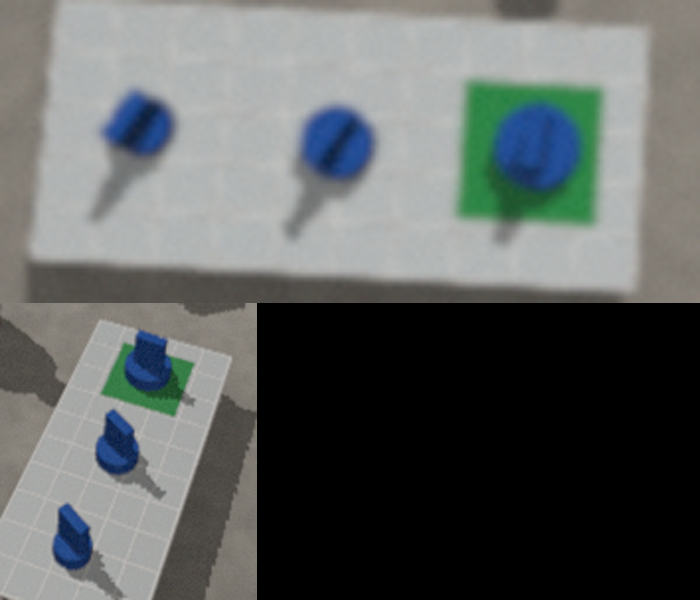

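The close crop confirms it: the pad stopper is blue, upright, its tab roughly along x, and apparently the widest of the three. I'll work out the hover above it.

```bash
cat >> h.py <<'E'
np.set_printoptions(precision=4,suppress=True)
def plan(P,yaw=None):
    "shift in tool axes (m) and twist (units) to reach P with tool-x heading yaw (deg), twist after shift"
    s=arm.observe();M=R.from_rotvec(s["ee_rot"]).as_matrix();h=np.degrees(np.arctan2(M[1,0],M[0,0]))
    print("t",round(float(s["clock"]),2),"pos",s["position"],"head",round(h,2),"F",s["force"],"w",round(float(s["width"]),3),"g",round(float(s["gripper_force"]),1))
    if P is not None: print("shift",M.T@(np.asarray(P)-s["position"]),"twist",None if yaw is None else round((h-yaw)/90,4))
E
python3 - <<'E'
from h import *
plan([.44,.145,.25],0)
c=arm.calibration("wrist");s=arm.observe();M=R.from_rotvec(s["ee_rot"]).as_matrix()
print(M);T=np.array(c["T"]);print(M.T@(T[:3,3]-s["position"]),M.T@T[:3,:3],c["K"])
E
```

```text
t 1.0 pos [ 0.2177 -0.5859  0.1915] head 20.38 F [-0.1771 -0.2137 -0.381 ] w 0.998 g 0.0
shift [ 0.4629 -0.6077 -0.0585] twist 0.2265
[[ 0.9374  0.3483  0.    ]
 [ 0.3483 -0.9374 -0.0001]
 [ 0.      0.0001 -1.    ]]
[ 0.083   0.0009 -0.1933] [[-0.0002 -0.9527 -0.3039]
 [ 1.     -0.0004  0.0009]
 [-0.001  -0.3039  0.9527]] [[341.4071   0.     323.6184]
 [  0.     341.4071 246.7376]
 [  0.       0.       1.    ]]
```

```bash
python3 -c "
from h import *
plan([.50,-.13,.24],10)"
```

```text
t 1.0 pos [ 0.2177 -0.5859  0.1915] head 20.38 F [-0.1771 -0.2137 -0.381 ] w 0.998 g 0.0
shift [ 0.4234 -0.329  -0.0485] twist 0.1154
```

Emit:
move_arm(
  motion=[
    {"tx":0.0385,"ty":-0.03,"tz":-0.0044},
    {"tx":0.0385,"ty":-0.03,"tz":-0.0044},
    {"tx":0.0385,"ty":-0.03,"tz":-0.0044},
    {"tx":0.0385,"ty":-0.03,"tz":-0.0044},
    {"tx":0.0385,"ty":-0.03,"tz":-0.0044},
    {"tx":0.0385,"ty":-0.03,"tz":-0.0044},
    {"tx":0.0385,"ty":-0.03,"tz":-0.0044},
    {"tx":0.0385,"ty":-0.03,"tz":-0.0044},
    {"tx":0.0385,"ty":-0.03,"tz":-0.0044},
    {"tx":0.0385,"ty":-0.03,"tz":-0.0044},
    {"tx":0.0385,"ty":-0.03,"tz":-0.0044},
    {"twist":0.09},
  ],
  gripper=-1,
)

```text
invalid input
```

Emit:
move_arm(
  motion=[
    {"twist":0.0254},
    {},
    {},
  ],
)

```text
invalid input
```

Run:
```python
from h import *
c=arm.calibration("wrist");im=arm.get_image("wrist");cv2.imwrite("pics/w1.png",im[:,:,::-1])
plan([.47,.145,.20],0)
import json;json.dump({k:np.array(c[k]).tolist() for k in("K","T")},open("cw1.json","w"))
print([(round(d["conf"],2),np.round(np.array(d["point"])*[640,480],1).tolist()) for d in arm.place_of("wrist","step1")])
for d in arm.place_of("wrist","step1"): print(atz(c,np.array(d["point"])*[640,480],.046))
```

```text
t 1.05 pos [ 0.2177 -0.5859  0.1916] head 20.38 F [ 0.5226 -0.9211  0.596 ] w 0.998 g 0.0
shift [ 0.491  -0.5973 -0.0085] twist 0.2264
[]
```

View pics/w1.png

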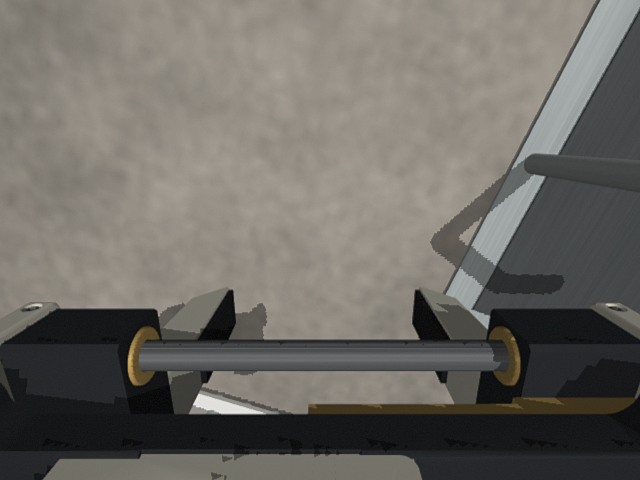

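The picture shows the unmoved start: fingers at (230,300) and (430,300), sink at the right edge. The move was refused, so I'll resend it with all fields in every row.

Emit:
move_arm(
  motion=[
    {"tx":0.0385,"ty":-0.03,"tz":-0.0044,"twist":0},
    {"tx":0.0385,"ty":-0.03,"tz":-0.0044,"twist":0},
    {"tx":0.0385,"ty":-0.03,"tz":-0.0044,"twist":0},
    {"tx":0.0385,"ty":-0.03,"tz":-0.0044,"twist":0},
    {"tx":0.0385,"ty":-0.03,"tz":-0.0044,"twist":0},
    {"tx":0.0385,"ty":-0.03,"tz":-0.0044,"twist":0},
    {"tx":0.0385,"ty":-0.03,"tz":-0.0044,"twist":0},
    {"tx":0.0385,"ty":-0.03,"tz":-0.0044,"twist":0},
    {"tx":0.0385,"ty":-0.03,"tz":-0.0044,"twist":0},
    {"tx":0.0385,"ty":-0.03,"tz":-0.0044,"twist":0},
    {"tx":0.0385,"ty":-0.03,"tz":-0.0044,"twist":0},
    {"tx":0,"ty":0,"tz":0,"twist":0.09},
  ],
)

```text
clock: 2.35
position: [0.5033, -0.1214, 0.2408]
ee_rot: [-3.119, -0.35, -0.005]
force: [0.2, 0.2, -0.8]
width: 0.998
gripper_force: 0.0
```

Emit:
move_arm(
  motion=[
    {"tx":0,"ty":0,"tz":0,"twist":0.0254},
    {"tx":0,"ty":0,"tz":0,"twist":0},
    {"tx":0,"ty":0,"tz":0,"twist":0},
  ],
)

```text
clock: 2.65
position: [0.4996, -0.1292, 0.2399]
ee_rot: [3.129, 0.276, -0.0]
force: [-0.1, 0.1, -0.6]
width: 0.996
gripper_force: 0.0
```

Run:
```python
from h import *
c=arm.calibration("wrist");im=arm.get_image("wrist");cv2.imwrite("pics/w2.png",im[:,:,::-1])
plan([.47,.145,.20],0)
import json;json.dump({k:np.array(c[k]).tolist() for k in("K","T")},open("cw2.json","w"))
for d in arm.place_of("wrist","step1"): p=np.array(d["point"])*[640,480];print(round(d["conf"],2),p,atz(c,p,.046))
```

```text
t 2.7 pos [ 0.4996 -0.1293  0.24  ] head 10.04 F [-0.0891 -0.0354 -0.5541] w 1.002 g 0.0
shift [ 0.0187 -0.2753  0.0399] twist 0.1116
0.98 [261.632 177.984] [ 0.5276 -0.0552  0.046 ]
0.82 [397.312 178.176] [ 0.5539 -0.2047  0.046 ]
0.68 [347.2  178.08] [ 0.5442 -0.1494  0.046 ]
0.56 [301.12  180.096] [ 0.533 -0.099  0.046]
```

View pics/w2.png

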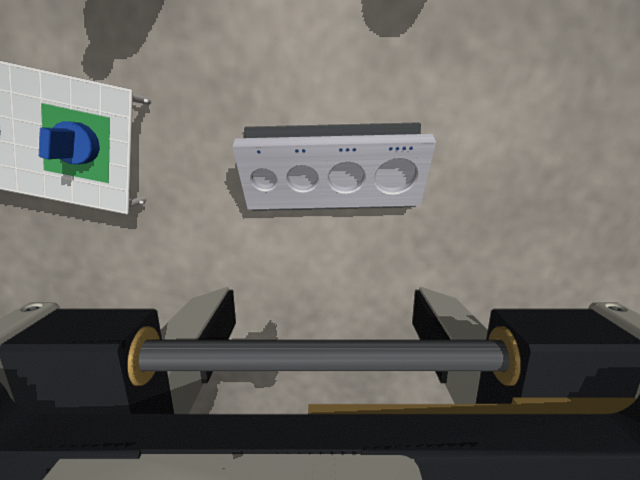

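The wrist view shows steps 1 to 4 at (264,180), (303,179), (347,178) and (396,176), with dots confirming the order. The pad stopper is at (75,145).

Emit:
move_arm(
  motion=[
    {"tx":0.0031,"ty":-0.0459,"tz":0.0067,"twist":0},
    {"tx":0.0031,"ty":-0.0459,"tz":0.0067,"twist":0},
    {"tx":0.0031,"ty":-0.0459,"tz":0.0067,"twist":0},
    {"tx":0.0031,"ty":-0.0459,"tz":0.0067,"twist":0},
    {"tx":0.0031,"ty":-0.0459,"tz":0.0067,"twist":0},
    {"tx":0.0031,"ty":-0.0459,"tz":0.0067,"twist":0},
    {"tx":0,"ty":0,"tz":0,"twist":0.056},
    {"tx":0,"ty":0,"tz":0,"twist":0.056},
    {"tx":0,"ty":0,"tz":0,"twist":0},
    {"tx":0,"ty":0,"tz":0,"twist":0},
  ],
)

```text
clock: 3.75
position: [0.4704, 0.145, 0.1998]
ee_rot: [3.141, 0.001, 0.0]
force: [-0.3, -0.2, 0.2]
width: 0.999
gripper_force: 0.0
```

Run:
```python
from h import *
c=arm.calibration("wrist");im=arm.get_image("wrist")[:,:,::-1].copy();cv2.imwrite("pics/w3.png",im)
plan(None)
h=cv2.cvtColor(im,cv2.COLOR_BGR2HSV);g=cv2.inRange(h,(50,100,60),(70,255,255));p=np.argwhere(g)[:,::-1].astype(np.int32)
for d in arm.place_of("wrist","stopper_a_mid"): p_=np.array(d["point"])*[640,480];print(round(d["conf"],2),p_,atz(c,p_,.075))
for q in cv2.boxPoints(cv2.minAreaRect(p)):print(q,atz(c,q,.05))
cr=im[100:320,170:480];cv2.imwrite("pics/w3c.png",cv2.resize(cr,(775,550),interpolation=2))
```

```text
t 3.8 pos [0.4704 0.145  0.1998] head 0.02 F [ 0.4601  0.6077 -0.3312] w 1.001 g 0.0
0.76 [99.968 21.6  ] [0.6431 0.3246 0.075 ]
0.72 [328.576 168.192] [0.5275 0.1395 0.075 ]
0.6 [111.424 156.096] [0.538  0.3351 0.075 ]
0.6 [ 24.32 148.32] [0.5447 0.4117 0.075 ]
[284.8946 198.5851] [0.4954 0.183  0.05  ]
[287.0259 126.1184] [0.5644 0.1786 0.05  ]
[359.3751 128.2463] [0.5625 0.11   0.05  ]
[357.2437 200.7131] [0.4933 0.1099 0.05  ]
```

View pics/w3c.png

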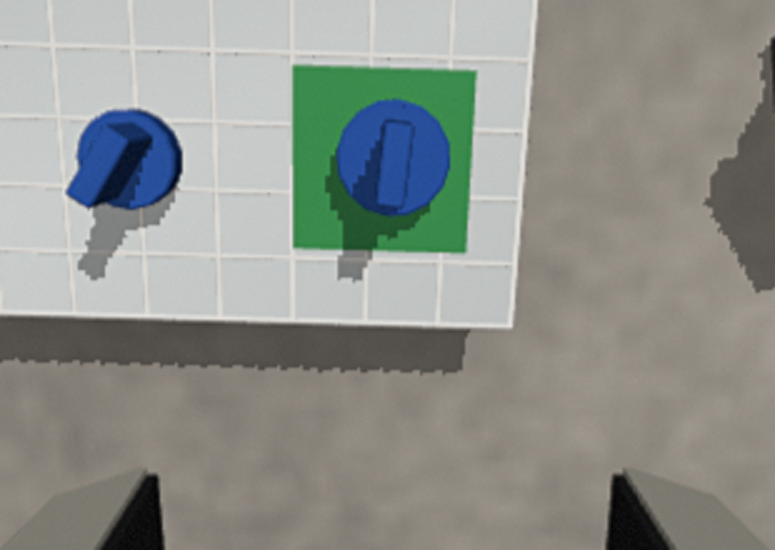

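Run:
```python
from h import *
c=arm.calibration("wrist")
f=lambda u,v,z:atz(c,(170+u/2.5,100+v/2.5),z)
a,b=f(400,121,.1),f(392.5,206,.1);print("tab",a,b,(a+b)/2,np.degrees(np.arctan2(*(a-b)[[1,0]])))
l,r=f(338,156,.066),f(449,156,.066);print("plug",(l+r)/2,l[1]-r[1],f(392,100,.066),f(392,214,.05))
M=(a+b)/2
plan([M[0],M[1],.16])
```

```text
tab [0.5455 0.1386 0.1   ] [0.5178 0.141  0.1   ] [0.5317 0.1398 0.1   ] -4.939465305859657
plug [0.5321 0.1403 0.066 ] 0.04138981325070083 [0.552  0.1409 0.066 ] [0.5085 0.1407 0.05  ]
t 3.85 pos [0.4704 0.145  0.1998] head -0.01 F [0.3899 0.2137 0.0286] w 0.997 g 0.0
shift [0.0612 0.0051 0.0398] twist None
```

Emit:
move_arm(
  motion=[
    {"tx":0.031,"ty":0.0025,"tz":0,"twist":0},
    {"tx":0.0305,"ty":0.0025,"tz":0,"twist":0},
    {"tx":0,"ty":0,"tz":0.03,"twist":0.055},
    {"tx":0,"ty":0,"tz":0.03,"twist":0},
    {"tx":0,"ty":0,"tz":0,"twist":0},
    {"tx":0,"ty":0,"tz":0.03,"twist":0},
    {"tx":0,"ty":0,"tz":0.023,"twist":0},
    {"tx":0,"ty":0,"tz":0.015,"twist":0},
    {"tx":0,"ty":0,"tz":0,"twist":0},
    {"tx":0,"ty":0,"tz":0,"twist":0},
  ],
  gripper=0.2,
)

```text
clock: 4.85
position: [0.5325, 0.1405, 0.073]
ee_rot: [-3.138, 0.137, -0.002]
force: [-0.2, 0.9, 1.0]
width: 0.402
gripper_force: 0.0
```

Emit:
move_arm(
  motion=[
    {"tx":0,"ty":0,"tz":0,"twist":0},
    {"tx":0,"ty":0,"tz":0,"twist":0},
    {"tx":0,"ty":0,"tz":0,"twist":0},
    {"tx":0,"ty":0,"tz":0,"twist":0},
    {"tx":0,"ty":0,"tz":0,"twist":0},
    {"tx":0,"ty":0,"tz":0,"twist":0},
  ],
  gripper=1,
  squeeze=8,
)

```text
clock: 5.45
position: [0.5317, 0.1403, 0.0718]
ee_rot: [3.139, -0.138, -0.0]
force: [0.2, -0.2, -0.9]
width: 0.009
gripper_force: 0.0
```

Run:
```python
from h import *
plan(None)
cv2.imwrite("pics/w4.png",arm.get_image("wrist")[:,:,::-1]);s=arm.get_image("side")[230:350,300:460,::-1]
w=cv2.imread("pics/w4.png")
cv2.imwrite("pics/m4.png",np.hstack([cv2.resize(w[60:420,160:480],(400,450)),cv2.resize(s,(400,300)).repeat(1,0) if 0 else cv2.copyMakeBorder(cv2.resize(s,(400,300)),0,150,0,0,0)]))
```

```text
t 5.45 pos [0.5317 0.1403 0.0718] head -5.03 F [ 0.2202 -0.2068 -0.9105] w 0.009 g 0.0
```

View pics/m4.png

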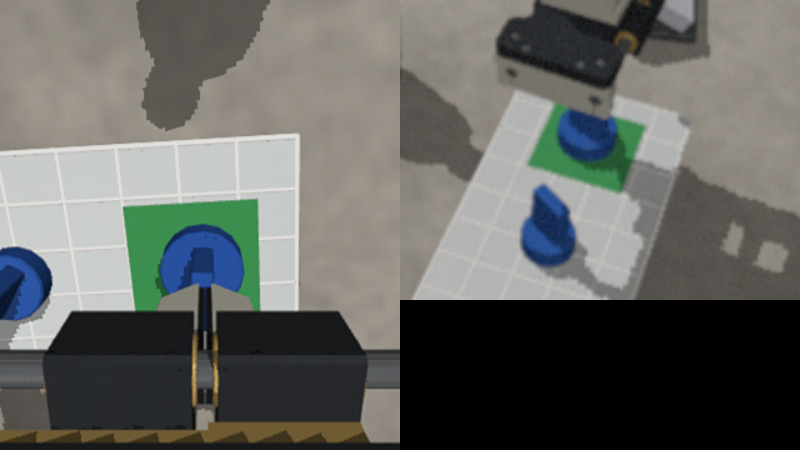

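The wrist crop shows the plug right under the TCP with the tab apparently between the fingers, yet the width reads shut with no force. A small lift will tell.

Emit:
move_arm(
  motion=[
    {"tx":0,"ty":0,"tz":-0.01,"twist":0},
    {"tx":0,"ty":0,"tz":-0.02,"twist":0},
    {"tx":0,"ty":0,"tz":-0.02,"twist":0},
    {"tx":0,"ty":0,"tz":0,"twist":0},
    {"tx":0,"ty":0,"tz":0,"twist":0},
  ],
  gripper=1,
  squeeze=12,
)

```text
clock: 6.05
position: [0.5321, 0.1404, 0.1223]
ee_rot: [-3.138, 0.138, -0.002]
force: [0.1, 0.1, -0.6]
width: 0.006
gripper_force: 0.0
```

Run:
```python
from h import *
plan(None)
cv2.imwrite("pics/w5.png",arm.get_image("wrist")[:,:,::-1]);s=arm.get_image("side")[200:320,300:460,::-1]
w=cv2.imread("pics/w5.png")
cv2.imwrite("pics/m5.png",np.hstack([cv2.resize(w[60:420,160:480],(400,450)),cv2.copyMakeBorder(cv2.resize(s,(400,300)),0,150,0,0,0)]))
```

```text
t 6.05 pos [0.5321 0.1404 0.1223] head -5.04 F [ 0.1465  0.0613 -0.6174] w 0.006 g 0.0
```

View pics/m5.png

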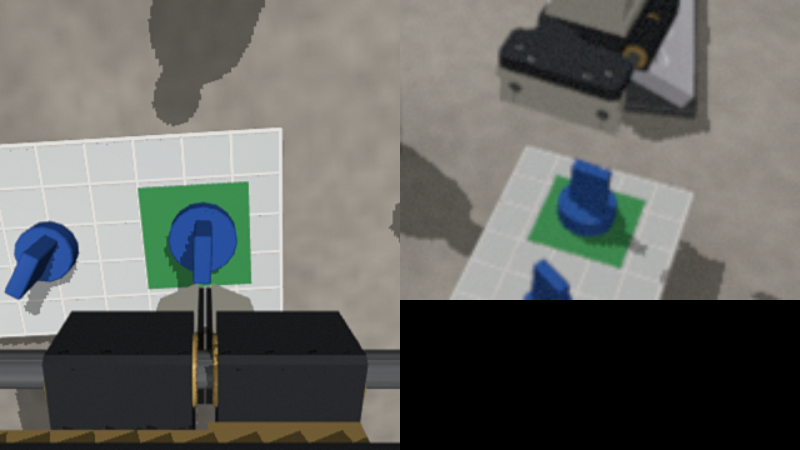

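Run:
```python
from h import *
c=arm.calibration("side")
for p,tz in(((362,270),.072),((362,242),.122)):
    o,d=ray(c,p)
    for y in(.16,.20,.235):
        q=o+d*(y-o[1])/d[1];print(y,q,q[2]-tz)
```

```text
0.16 [0.553  0.16   0.1026] 0.030617100536637645
0.2 [0.5439 0.2    0.1459] 0.07386543461117652
0.235 [0.5361 0.235  0.1837] 0.11170772692639826
0.16 [0.5573 0.16   0.1681] 0.04610357954043176
0.2 [0.5479 0.2    0.2065] 0.08452303360045682
0.235 [0.5398 0.235  0.2401] 0.11814005590297888
```

The stopper is still standing on the pad. The fingertips in the images sit about 35 mm above the reported TCP: 92 mm between them spans 180 px, so their depth is 0.175 m. I'll go lower and feel for the plug top (z = 66 mm) to calibrate this.

Emit:
move_arm(
  motion=[
    {"tx":0,"ty":0,"tz":0,"twist":0},
    {"tx":0,"ty":0,"tz":0,"twist":0},
    {"tx":0,"ty":0,"tz":0,"twist":0},
    {"tx":0,"ty":0,"tz":0.03,"twist":0},
    {"tx":0,"ty":0,"tz":0.025,"twist":0},
    {"tx":0,"ty":0,"tz":0.015,"twist":0},
    {"tx":0,"ty":0,"tz":0.006,"twist":0},
    {"tx":0,"ty":0,"tz":0,"twist":0},
    {"tx":0,"ty":0,"tz":0,"twist":0},
  ],
  gripper=0.4,
)

```text
clock: 7.05
position: [0.5322, 0.1405, 0.0464]
ee_rot: [-3.138, 0.138, -0.001]
force: [-0.2, 0.7, -0.5]
width: 0.298
gripper_force: 0.0
```

Emit:
move_arm(
  motion=[
    {"tx":0,"ty":0,"tz":0.002,"twist":0},
    {"tx":0,"ty":0,"tz":0.002,"twist":0},
    {"tx":0,"ty":0,"tz":0.002,"twist":0},
    {"tx":0,"ty":0,"tz":0,"twist":0},
  ],
)

```text
clock: 7.45
position: [0.5317, 0.1402, 0.0396]
ee_rot: [3.138, -0.138, -0.0]
force: [0.0, -1.3, 0.6]
width: 0.301
gripper_force: 0.0
```

Emit:
move_arm(
  motion=[
    {"tx":0,"ty":0,"tz":0.0015,"twist":0},
    {"tx":0,"ty":0,"tz":0.0015,"twist":0},
    {"tx":0,"ty":0,"tz":0.001,"twist":0},
    {"tx":0,"ty":0,"tz":0,"twist":0},
  ],
)

```text
clock: 7.85
position: [0.5316, 0.1403, 0.0355]
ee_rot: [3.138, -0.138, -0.0]
force: [0.8, -0.2, -0.8]
width: 0.301
gripper_force: 0.0
```

Emit:
move_arm(
  motion=[
    {"tx":0,"ty":0,"tz":0.0015,"twist":0},
    {"tx":0,"ty":0,"tz":0.0015,"twist":0},
    {"tx":0,"ty":0,"tz":0,"twist":0},
  ],
)

```text
clock: 8.15
position: [0.5316, 0.1402, 0.0325]
ee_rot: [3.138, -0.138, -0.0]
force: [0.0, -0.7, 0.1]
width: 0.302
gripper_force: 0.0
```

Emit:
move_arm(
  motion=[
    {"tx":0,"ty":0,"tz":0.0015,"twist":0},
    {"tx":0,"ty":0,"tz":0.0015,"twist":0},
    {"tx":0,"ty":0,"tz":0,"twist":0},
  ],
)

```text
clock: 8.45
position: [0.532, 0.1404, 0.0311]
ee_rot: [3.138, -0.138, 0.001]
force: [-5.7, -1.4, 18.0]
width: 0.297
gripper_force: 8.8
```

Emit:
move_arm(
  motion=[
    {"tx":0,"ty":0,"tz":0.0015,"twist":0},
    {"tx":0,"ty":0,"tz":0.0015,"twist":0},
    {"tx":0,"ty":0,"tz":0,"twist":0},
  ],
)

```text
clock: 8.75
position: [0.5321, 0.1404, 0.0307]
ee_rot: [3.138, -0.138, 0.004]
force: [-15.7, -5.6, 51.4]
width: 0.297
gripper_force: 25.8
```

Contact at TCP z ≈ 0.0312, so the tips are 34.7 mm above the reported TCP. I'll rise to tip height 72 mm and grip.

Emit:
move_arm(
  motion=[
    {"tx":0,"ty":0,"tz":-0.0108,"twist":0},
    {"tx":0,"ty":0,"tz":0,"twist":0},
    {"tx":0,"ty":0,"tz":0,"twist":0},
  ],
)

```text
clock: 9.05
position: [0.5319, 0.1403, 0.0374]
ee_rot: [-3.138, 0.138, -0.001]
force: [-0.5, -0.6, 0.2]
width: 0.301
gripper_force: 0.0
```

Emit:
move_arm(
  motion=[
    {"tx":0,"ty":0,"tz":0,"twist":0},
    {"tx":0,"ty":0,"tz":0,"twist":0},
    {"tx":0,"ty":0,"tz":0,"twist":0},
    {"tx":0,"ty":0,"tz":0,"twist":0},
  ],
  gripper=1,
  squeeze=10,
)

```text
clock: 9.45
position: [0.5316, 0.1402, 0.0372]
ee_rot: [3.138, -0.138, -0.001]
force: [-0.0, 0.8, -0.2]
width: 0.106
gripper_force: 10.0
```

Run:
```python
from h import *
import json
c=json.load(open("cw2.json"));im=cv2.imread("pics/w2.png");g=cv2.cvtColor(im,cv2.COLOR_BGR2GRAY)
for u in(255,290,335,380,415):
    col=g[105:225,u].astype(int);e=np.argsort(-abs(np.diff(col)))[:6]+105;print(u,sorted(e.tolist()))
for p in((234,140),(435,136)):print(p,atz(c,p,.07))
for p in((245,209),(423,206)):print(p,atz(c,p,.0275))
f={1:(264,180),2:(303,179),3:(347,177.5),4:(396,176)}
for k,p in f.items():print(k,atz(c,p,.0487))
plan([.62,-.135,.13],10)
```

```text
255 [125, 137, 169, 208, 209, 217]
290 [124, 125, 136, 207, 208, 216]
335 [124, 135, 164, 206, 207, 216]
380 [123, 134, 168, 205, 206, 215]
415 [121, 122, 133, 134, 164, 206]
(234, 140) [ 0.5639 -0.0267  0.07  ]
(435, 136) [ 0.6033 -0.2266  0.07  ]
(245, 209) [ 0.4849 -0.037   0.0275]
(423, 206) [ 0.5258 -0.2472  0.0275]
1 [ 0.5262 -0.0584  0.0487]
2 [ 0.5349 -0.101   0.0487]
3 [ 0.5451 -0.1488  0.0487]
4 [ 0.5562 -0.202   0.0487]
t 9.45 pos [0.5316 0.1402 0.0372] head -5.03 F [-0.0296  0.7628 -0.2237] w 0.106 g 10.0
shift [ 0.1122  0.2664 -0.0928] twist -0.167
```

Emit:
move_arm(
  motion=[
    {"tx":0,"ty":0,"tz":-0.02,"twist":0},
    {"tx":0,"ty":0,"tz":-0.035,"twist":0},
    {"tx":0,"ty":0,"tz":-0.035,"twist":0},
    {"tx":0,"ty":0,"tz":0,"twist":0},
  ],
)

```text
clock: 9.85
position: [0.5346, 0.1416, 0.1319]
ee_rot: [-3.136, 0.138, -0.011]
force: [0.6, 0.3, -0.2]
width: 0.109
gripper_force: 10.0
```

```bash
cat >> h.py <<'E'
HD=np.radians(11);U=np.array([np.cos(HD),np.sin(HD),0]);V=np.array([-np.sin(HD),np.cos(HD),0])
N=-.5*U+np.array([0,0,np.sqrt(.75)]);SL=np.sqrt(.75)*U+np.array([0,0,.5])
def onface(c,p,P0):
    o,d=ray(c,p);return o+d*(N@(P0-o))/(N@d)
E
python3 - <<'E'
from h import *
import json
c=json.load(open("cw2.json"));P0=np.array([.5836,-.1267,.07])
for k,p in {1:(264,180),2:(303,179),3:(347,177.5),4:(396,176)}.items():
    q=onface(c,p,P0);print(k,q,"rel",(q-P0)@SL,(q-P0)@V)
ct,cs=arm.calibration("top"),arm.calibration("side")
for S,cc in(([(402,220.1),(399,207.1),(400.8,195.7),(405.1,182.6)],cs),([(381,285.8),(398.6,283),(417.2,282.9),(438.2,276.9)],ct)):
    for p in S:print(onface(cc,p,P0))
plan([.535,-.118,.13],11)
E
```

```text
1 [ 0.5257 -0.0579  0.0448] rel -0.05048214200878942 0.07863419629605517
2 [ 0.5345 -0.1008  0.045 ] rel -0.050010461218398514 0.03475434580098395
3 [ 0.5448 -0.1491  0.0455] rel -0.04897313751738789 -0.014591490392811001
4 [ 0.556  -0.2027  0.046 ] rel -0.04805500700754564 -0.0692899202112003
[ 0.5264 -0.0643  0.0445]
[ 0.5418 -0.0994  0.0493]
[ 0.5476 -0.1428  0.0478]
[ 0.5505 -0.2025  0.0429]
[ 0.525  -0.0625  0.0438]
[ 0.5327 -0.1041  0.0436]
[ 0.5344 -0.1488  0.0397]
[ 0.5496 -0.1981  0.0429]
t 9.85 pos [0.5346 0.1416 0.1319] head -5.04 F [ 0.5515  0.3004 -0.2266] w 0.109 g 10.0
shift [0.0232 0.2585 0.0013] twist -0.1782
```

Emit:
move_arm(
  motion=[
    {"tx":0.0039,"ty":0.0431,"tz":0,"twist":0},
    {"tx":0.0039,"ty":0.0431,"tz":0,"twist":0},
    {"tx":0.0039,"ty":0.0431,"tz":0,"twist":0},
    {"tx":0.0039,"ty":0.0431,"tz":0,"twist":0},
    {"tx":0.0039,"ty":0.0431,"tz":0,"twist":0},
    {"tx":0.0039,"ty":0.0431,"tz":0,"twist":0},
    {"tx":0,"ty":0,"tz":0,"twist":-0.0905},
    {"tx":0,"ty":0,"tz":0,"twist":-0.0905},
    {"tx":0.045,"ty":0,"tz":0,"twist":0},
    {"tx":0.045,"ty":0,"tz":0,"twist":0},
    {"tx":0,"ty":0,"tz":0,"twist":0},
  ],
)

```text
clock: 10.95
position: [0.6251, -0.0993, 0.1263]
ee_rot: [-3.124, -0.312, -0.004]
force: [-0.1, 0.4, -0.5]
width: 0.105
gripper_force: 10.0
```

Run:
```python
from h import *
E0=np.array([.5836,-.1267,.07])
plan(E0+.035*U+[0,0,-.0177],11.3)
```

```text
t 10.95 pos [ 0.6251 -0.0993  0.1263] head 11.39 F [-0.081   0.3803 -0.5024] w 0.105 g 10.0
shift [-0.0113  0.019   0.0739] twist 0.001
```

Emit:
move_arm(
  motion=[
    {"tx":0,"ty":0.019,"tz":0.025,"twist":0},
    {"tx":0,"ty":0,"tz":0.03,"twist":0},
    {"tx":-0.006,"ty":0,"tz":0.019,"twist":0},
    {"tx":-0.005,"ty":0,"tz":0,"twist":0},
    {"tx":-0.005,"ty":0,"tz":0,"twist":0},
    {"tx":-0.004,"ty":0,"tz":0,"twist":0},
    {"tx":0,"ty":0,"tz":0,"twist":0},
    {"tx":0,"ty":0,"tz":0,"twist":0},
  ],
)

```text
clock: 11.75
position: [0.6055, -0.1244, 0.0547]
ee_rot: [3.126, 0.308, 0.003]
force: [0.3, 0.0, -0.5]
width: 0.111
gripper_force: 10.0
```

Run:
```python
from h import *
E0=np.array([.5836,-.1267,.07])
plan(E0+.004*U+[0,0,-.0177],11.3)
s=arm.get_image("side")[150:290,330:490,::-1]
w=arm.get_image("wrist")[:,:,::-1];cv2.imwrite("pics/w6.png",w)
cv2.imwrite("pics/m6.png",np.hstack([cv2.resize(w[60:360,200:440],(360,450)),cv2.copyMakeBorder(cv2.resize(s,(440,385)),0,65,0,0,0)]))
```

```text
t 11.75 pos [ 0.6055 -0.1244  0.0547] head 11.25 F [ 0.2664  0.0478 -0.4632] w 0.111 g 10.0
shift [-0.0179 -0.002   0.0023] twist -0.0005
```

View pics/m6.png

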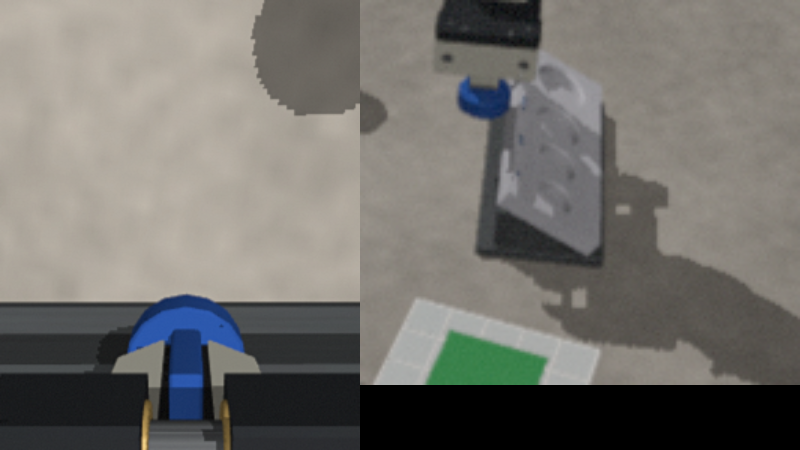

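The wrist half shows the plug upright behind the gauge's top edge, and the side half shows it hanging clear. I'll now tilt it by pushing its flank against that fixed edge.

Emit:
move_arm(
  motion=[
    {"tx":0,"ty":0,"tz":0.002,"twist":0},
    {"tx":-0.003,"ty":0,"tz":0,"twist":0},
    {"tx":-0.003,"ty":0,"tz":0,"twist":0},
    {"tx":-0.003,"ty":0,"tz":0,"twist":0},
    {"tx":-0.003,"ty":0,"tz":0,"twist":0},
    {"tx":-0.003,"ty":0,"tz":0,"twist":0},
    {"tx":-0.003,"ty":0,"tz":0,"twist":0},
    {"tx":0,"ty":0,"tz":0,"twist":0},
    {"tx":0,"ty":0,"tz":0,"twist":0},
  ],
)

```text
clock: 12.75
position: [0.5892, -0.1273, 0.0531]
ee_rot: [3.126, 0.309, 0.007]
force: [3.1, 2.3, 6.7]
width: 0.109
gripper_force: 10.0
```

```bash
cat >> h.py <<'E'
def model_mask(c,tip,M,phi,r=.0215,L=.041,parts=("plug",),off=0.):
    "stopper pinned at grasp point 19 mm behind tip, tilted phi (deg) about tool y; top leans to -x"
    piv=tip-.019*M[:,2];up=-M[:,2];x=M[:,0];y=M[:,1];f=np.radians(phi)
    ax=np.cos(f)*up-np.sin(f)*x;xs=np.cos(f)*x+np.sin(f)*up;base=piv-L*ax+off*xs
    m=np.zeros((480,640),np.uint8);t=np.linspace(0,2*np.pi,48)
    pts=np.array([base+h*ax+rr*(np.cos(a)*xs+np.sin(a)*y) for h,rr in((0,r-.0015),(.0015,r),(.016,r)) for a in t])
    pp=np.array([proj(c,q) for q in pts]);cv2.fillConvexPoly(m,cv2.convexHull(np.round(pp*16).astype(np.int32)),1,shift=4);return m>0,base,ax
def blue(im):
    h=cv2.cvtColor(np.ascontiguousarray(im),cv2.COLOR_RGB2HSV);return cv2.inRange(h,(100,120,40),(125,255,255))>0
def tilt():
    s=arm.observe();M=R.from_rotvec(s["ee_rot"]).as_matrix();tip=s["position"]-.0347*M[:,2]
    for n in("wrist","side"):
        c=arm.calibration(n);b=blue(arm.get_image(n));o=[]
        u,v=proj(c,tip);w=np.zeros((480,640),bool);k=int(.05*c["K"][0][0]/(np.linalg.norm(tip-np.array(c["T"])[:3,3])))+8
        w[max(0,int(v)-k):int(v)+k,int(u)-k:int(u)+k]=1;b&=w
        for phi in range(-10,56,2):
          for off in (-.006,-.003,0,.003,.006):
            m=model_mask(c,tip,M,phi,off=off)[0]
            if n=="wrist": # compare the far outline: per column topmost row
                cols=[q for q in np.where(m.any(0)&b.any(0))[0]];e=np.mean([abs(m[:,q].argmax()-b[:,q].argmax()) for q in cols])+.2*abs(int(m.any(0).sum())-int(b.any(0).sum()))
            else: # outline lower half
                cols=[q for q in np.where(m.any(0)&b.any(0))[0]];e=np.mean([abs(m[::-1,q].argmax()-b[::-1,q].argmax()) for q in cols])+.5*(abs(np.where(m.any(0))[0][[0,-1]]-np.where(b.any(0))[0][[0,-1]])).sum()
            o.append((round(float(e),2),phi,off))
        print(n,sorted(o)[:5],"upright",min(q for q in o if q[1]==0))
E
python3 -c "
from h import *
plan(None);tilt()"
```

```text
t 12.75 pos [ 0.5892 -0.1273  0.0531] head 11.28 F [3.0708 2.2786 6.7115] w 0.109 g 10.0
wrist [(2.06, 22, -0.003), (2.08, 4, 0.006), (2.08, 16, 0), (2.18, 10, 0.003), (2.26, 28, -0.006)] upright (4.24, 0, 0.006)
side [(2.5, 36, -0.006), (2.72, 30, -0.003), (2.83, 34, -0.006), (2.94, 22, 0.003), (3.0, 30, -0.006)] upright (5.21, 0, 0.006)
```

```bash
sed -i 's/for off in (.*):/for off in OFFS:/; s/^def tilt():/OFFS=(0.,)\ndef tilt():/' h.py; sed -i 's/range(-10,56,2)/range(-10,56,1)/' h.py
python3 -c "
from h import *
plan(None);tilt();import h;h.OFFS=(.002,);tilt();h.OFFS=(-.002,);tilt()"
```

```text
t 12.85 pos [ 0.5892 -0.1273  0.0531] head 11.28 F [3.7552 1.556  6.9583] w 0.109 g 10.0
wrist [(2.08, 16, 0.0), (2.16, 15, 0.0), (2.16, 17, 0.0), (2.57, 14, 0.0), (2.93, 18, 0.0)] upright (14.49, 0, 0.0)
side [(3.11, 26, 0.0), (3.17, 25, 0.0), (3.22, 23, 0.0), (3.28, 27, 0.0), (3.28, 28, 0.0)] upright (7.03, 0, 0.0)
wrist [(2.06, 12, 0.002), (2.11, 11, 0.002), (2.25, 13, 0.002), (2.47, 10, 0.002), (2.78, 14, 0.002)] upright (10.96, 0, 0.002)
side [(2.94, 23, 0.002), (3.0, 22, 0.002), (3.0, 25, 0.002), (3.06, 24, 0.002), (3.22, 19, 0.002)] upright (7.17, 0, 0.002)
wrist [(1.94, 20, -0.002), (2.08, 21, -0.002), (2.13, 19, -0.002), (2.61, 18, -0.002), (2.67, 22, -0.002)] upright (18.16, 0, -0.002)
side [(2.61, 28, -0.002), (3.06, 29, -0.002), (3.11, 31, -0.002), (3.22, 26, -0.002), (3.22, 30, -0.002)] upright (7.93, 0, -0.002)
```

Emit:
move_arm(
  motion=[
    {"tx":-0.0025,"ty":0,"tz":0,"twist":0},
    {"tx":-0.0025,"ty":0,"tz":0,"twist":0},
    {"tx":0,"ty":0,"tz":0,"twist":0},
  ],
)

```text
clock: 13.45
position: [0.584, -0.1284, 0.053]
ee_rot: [3.126, 0.309, 0.006]
force: [3.7, 2.0, 6.3]
width: 0.109
gripper_force: 10.0
```

```bash
python3 -c "
from h import *
plan(None);tilt()"
```

```text
t 13.45 pos [ 0.584  -0.1284  0.053 ] head 11.28 F [3.6531 1.9643 6.2534] w 0.109 g 10.0
wrist [(4.98, 25, 0.0), (5.11, 24, 0.0), (5.3, 26, 0.0), (5.4, 23, 0.0), (5.69, 22, 0.0)] upright (24.63, 0, 0.0)
side [(2.24, 31, 0.0), (2.47, 34, 0.0), (2.58, 33, 0.0), (2.68, 32, 0.0), (2.95, 30, 0.0)] upright (10.15, 0, 0.0)
```

Tilt is now about 28–30°. I'll back off, lift, and go to a hover along the face normal over step 1.

Emit:
move_arm(
  motion=[
    {"tx":0.006,"ty":0,"tz":0,"twist":0},
    {"tx":0.006,"ty":0,"tz":-0.01,"twist":0},
    {"tx":0,"ty":0,"tz":-0.03,"twist":0},
    {"tx":0,"ty":0,"tz":-0.02,"twist":0},
    {"tx":0,"ty":0,"tz":0,"twist":0},
  ],
)

```text
clock: 14.05
position: [0.596, -0.1266, 0.1148]
ee_rot: [3.125, 0.308, 0.007]
force: [1.1, -0.3, -0.4]
width: 0.108
gripper_force: 10.0
```

```bash
cat >> h.py <<'E'
def tcp(P,d): return np.asarray(P)+(d+.041)*N-[0,0,.0537]
E
python3 - <<'E'
from h import *
print(tcp([.5257,-.0579,.0448],.045));plan(tcp([.5257,-.0579,.0448],.045),11.3);tilt()
E
```

```text
[ 0.4835 -0.0661  0.0656]
t 14.05 pos [ 0.596  -0.1266  0.1148] head 11.25 F [ 1.1395 -0.2814 -0.3713] w 0.108 g 10.0
shift [-0.0988 -0.0813  0.0487] twist -0.0005
wrist [(5.94, 25, 0.0), (6.04, 24, 0.0), (6.27, 26, 0.0), (6.34, 23, 0.0), (6.59, 27, 0.0)] upright (25.35, 0, 0.0)
side [(2.15, 28, 0.0), (2.2, 30, 0.0), (2.45, 29, 0.0), (2.45, 31, 0.0), (2.7, 26, 0.0)] upright (9.71, 0, 0.0)
```

Emit:
move_arm(
  motion=[
    {"tx":-0.033,"ty":-0.027,"tz":0,"twist":0},
    {"tx":-0.033,"ty":-0.027,"tz":0,"twist":0},
    {"tx":-0.033,"ty":-0.027,"tz":0,"twist":0},
    {"tx":0,"ty":0,"tz":0.024,"twist":0},
    {"tx":0,"ty":0,"tz":0.024,"twist":0},
    {"tx":0,"ty":0,"tz":0,"twist":0},
    {"tx":0,"ty":0,"tz":0,"twist":0},
  ],
)

```text
clock: 14.85
position: [0.4803, -0.0663, 0.0631]
ee_rot: [-3.126, -0.308, 0.004]
force: [0.2, 0.2, 0.0]
width: 0.108
gripper_force: 10.0
```

Run:
```python
from h import *
import json
P0=np.array([.5836,-.1267,.07]);plan(None)
c=arm.calibration("wrist");im=arm.get_image("wrist")[:,:,::-1].copy()
json.dump({k:np.array(c[k]).tolist() for k in("K","T")},open("cw7.json","w"));cv2.imwrite("pics/w7.png",im)
for d in arm.place_of("wrist","step1"):p=np.array(d["point"])*[640,480];print(round(d["conf"],2),p,onface(c,p,P0))
s=arm.observe();M=R.from_rotvec(s["ee_rot"]).as_matrix();tip=s["position"]-.0347*M[:,2]
v=im.copy()
for k,P in enumerate([(.5257,-.0579,.0448),(.5345,-.1008,.045),(.5448,-.1491,.0455),(.556,-.2027,.046)]):
    for a in np.linspace(0,2*np.pi,40):
        q=np.array(P)+(.014+.003*k)*(np.cos(a)*SL+np.sin(a)*V);u=proj(c,q);cv2.circle(v,tuple(int(x) for x in u),0,(0,0,255),-1)
for ph,col in((27,(0,255,255)),):
    m=model_mask(c,tip,M,ph)[0].astype(np.uint8);cs,_=cv2.findContours(m,0,1);cv2.drawContours(v,cs,-1,col,1)
cv2.imwrite("pics/v7.png",cv2.resize(v[60:360,180:580],(800,600)))
```

```text
t 14.85 pos [ 0.4803 -0.0663  0.0631] head 11.26 F [0.1937 0.2301 0.0089] w 0.108 g 10.0
0.81 [562.112 202.32 ] [ 0.5535 -0.205   0.0443]
0.8 [321.6   200.784] [ 0.5251 -0.0572  0.0445]
0.7 [471.296 197.904] [ 0.5452 -0.1476  0.0459]
0.59 [393.024 201.984] [ 0.5331 -0.1012  0.0442]
```

View pics/v7.png

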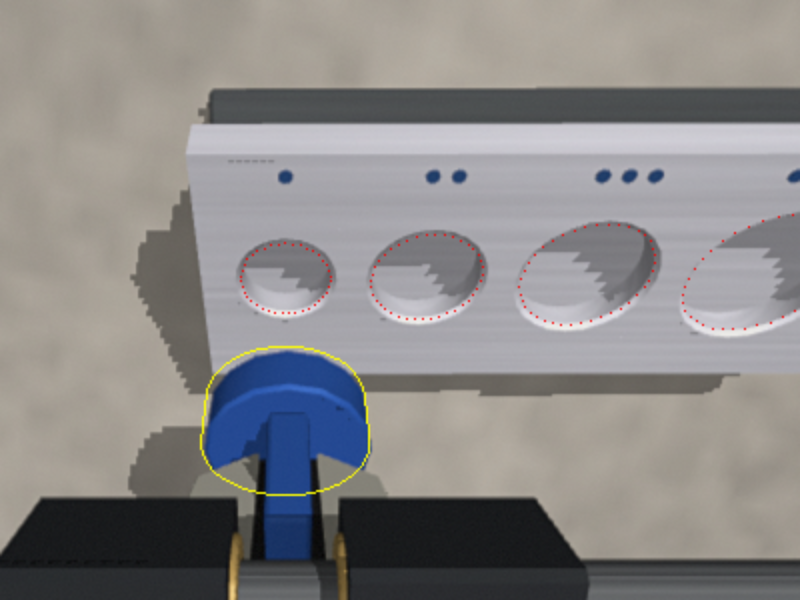

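The last view shows the fitted circles on steps 1–4 and the yellow 27° model outline matching the plug. It also shows that the face's true upper edge is the front one (crop row 155), so I'll recompute the face plane from it.

Run:
```python
from h import *
import json
c=json.load(open("cw7.json"))
a,b=atz(c,(180+200/2,60+155/2),.07),atz(c,(180+700/2,60+155/2),.07);print(a,b,np.degrees(np.arctan2(*(a-b)[[0,1]])))
P0=(a+b)/2;print(P0,"old plane dist",(np.array([.5836,-.1267,.07])-P0)@N)
for k,p in {1:(321.6+1.2,199.5),2:(393.5,198),3:(474,197.5),4:(562,202)}.items():
    q=onface(c,p,P0);print(k,q,(q-P0)@SL,(q-P0)@V)
lo=onface(c,(180+300/2,60+374/2),P0);print("low edge",lo,"plate length along slope",(P0-lo)@SL)
q1=onface(c,(322.8,199.5),P0)
plan(tcp(q1,.01),11.3)
```

```text
[ 0.5579 -0.0288  0.07  ] [ 0.5832 -0.1562  0.07  ] -11.250643518603212
[ 0.5706 -0.0925  0.07  ] old plane dist -0.003138044020126506
1 [ 0.5269 -0.0576  0.0491] -0.04184757375704793 0.04262157147939283
2 [ 0.5363 -0.0995  0.0498] -0.04043329221287553 -0.0003100167405430043
3 [ 0.5461 -0.1472  0.0501] -0.03977465546025635 -0.049015413877682386
4 [ 0.5539 -0.2018  0.0485] -0.04301696521075692 -0.10410819396466442
low edge [ 0.4912 -0.0698  0.0275] plate length along slope 0.08500860957854031
t 14.95 pos [ 0.4816 -0.0664  0.0641] head 11.24 F [ 1.1953 -0.0761  0.2804] w 0.107 g 10.0
shift [0.0206 0.0001 0.0245] twist -0.0006
```

```bash
cat >> h.py <<'E'
P0=np.array([.5706,-.0925,.07]);PK={k:P0-.0413*SL+v*V for k,v in {1:.0426,2:-.0003,3:-.0490,4:-.1035}.items()}
def dep(k):
    s=arm.observe();e=s["position"]-tcp(PK[k],0);print("rel step",k,"slope,row,normal mm",1e3*np.array([e@SL,e@V,e@N]),"F slope,row,normal",[round(float(s["force"]@q),1) for q in(SL,V,N)],"t",round(float(s["clock"]),2))
E
python3 -c "
from h import *
print(PK);dep(1)"
```

```text
{1: array([ 0.5274, -0.0575,  0.0494]), 2: array([ 0.5355, -0.0996,  0.0494]), 3: array([ 0.5448, -0.1474,  0.0494]), 4: array([ 0.5552, -0.2009,  0.0494])}
rel step 1 slope,row,normal mm [-6.1616  0.0153 41.5766] F slope,row,normal [1.1, -0.3, -0.3] t 14.95
```

Emit:
move_arm(
  motion=[
    {"tx":0.0103,"ty":0,"tz":0.0122,"twist":0},
    {"tx":0.0103,"ty":0,"tz":0.0122,"twist":0},
    {"tx":0.0025,"ty":0,"tz":0.0043,"twist":0},
    {"tx":0,"ty":0,"tz":0,"twist":0},
    {"tx":0,"ty":0,"tz":0,"twist":0},
  ],
)

```text
clock: 15.45
position: [0.5036, -0.062, 0.0353]
ee_rot: [3.126, 0.308, 0.0]
force: [-0.4, -0.1, 0.3]
width: 0.11
gripper_force: 10.0
```

```bash
python3 -c "
from h import *
dep(1)"
```

```text
rel step 1 slope,row,normal mm [-1.1191  0.1487  5.4689] F slope,row,normal [-0.3, 0.0, 0.5] t 15.45
```

Emit:
move_arm(
  motion=[
    {"tx":0.0009,"ty":0,"tz":-0.0005,"twist":0},
    {"tx":0.0005,"ty":0,"tz":0.0009,"twist":0},
    {"tx":0.0005,"ty":0,"tz":0.0009,"twist":0},
    {"tx":0.0005,"ty":0,"tz":0.0009,"twist":0},
    {"tx":0.0005,"ty":0,"tz":0.0009,"twist":0},
    {"tx":0,"ty":0,"tz":0,"twist":0},
  ],
)

```text
clock: 16.05
position: [0.5066, -0.0613, 0.0316]
ee_rot: [3.126, 0.308, -0.0]
force: [-0.6, 0.3, -0.5]
width: 0.112
gripper_force: 10.0
```

```bash
python3 -c "
from h import *
dep(1)"
```

```text
rel step 1 slope,row,normal mm [-0.3182  0.2712  0.7322] F slope,row,normal [-0.7, 0.4, -0.1] t 16.05
```

Emit:
move_arm(
  motion=[
    {"tx":0.0005,"ty":0,"tz":0.0009,"twist":0},
    {"tx":0.0005,"ty":0,"tz":0.0009,"twist":0},
    {"tx":0,"ty":0,"tz":0,"twist":0},
  ],
)

```text
clock: 16.35
position: [0.5062, -0.0614, 0.0298]
ee_rot: [3.126, 0.308, -0.004]
force: [-4.5, 0.3, 5.6]
width: 0.106
gripper_force: 10.0
```

```bash
python3 -c "
from h import *
dep(1)"
```

```text
rel step 1 slope,row,normal mm [-1.5482  0.2582 -0.6415] F slope,row,normal [-1.0, 1.2, 7.0] t 16.35
```

Emit:
move_arm(
  motion=[
    {"tx":0.0009,"ty":0,"tz":0.0005,"twist":0},
    {"tx":0.0003,"ty":0,"tz":0.0005,"twist":0},
    {"tx":0,"ty":0,"tz":0,"twist":0},
  ],
)

```text
clock: 16.65
position: [0.5063, -0.0614, 0.0287]
ee_rot: [3.126, 0.308, -0.007]
force: [-7.9, -1.2, 7.2]
width: 0.111
gripper_force: 10.0
```

```bash
python3 -c "
from h import *
dep(1);tilt()"
```

```text
rel step 1 slope,row,normal mm [-2.0674  0.2279 -1.693 ] F slope,row,normal [-3.3, 0.3, 10.2] t 16.65
wrist [(6.85, 22, 0.0), (6.9, 21, 0.0), (6.96, 23, 0.0), (7.19, 20, 0.0), (7.2, 24, 0.0)] upright (24.72, 0, 0.0)
side [(3.15, 30, 0.0), (3.34, 36, 0.0), (3.39, 35, 0.0), (3.4, 32, 0.0), (3.45, 31, 0.0)] upright (10.86, 0, 0.0)
```

The contact pattern matches the plug rotating the last 3° to sit flush, with the hand moving 2 mm downhill and 1.4 mm in. I'll retract a little, recentre and press step 1 once more, squarely.

Emit:
move_arm(
  motion=[
    {"tx":-0.0015,"ty":0,"tz":-0.0026,"twist":0},
    {"tx":-0.001,"ty":0,"tz":-0.0017,"twist":0},
    {"tx":0,"ty":0,"tz":0,"twist":0},
  ],
)

```text
clock: 17.05
position: [0.5067, -0.0613, 0.0336]
ee_rot: [3.126, 0.308, 0.002]
force: [0.7, -0.8, -0.4]
width: 0.108
gripper_force: 10.0
```

```bash
python3 -c "
from h import *
dep(1)"
```

```text
rel step 1 slope,row,normal mm [0.7815 0.2054 2.3436] F slope,row,normal [0.3, -0.9, -0.6] t 17.05
```

Emit:
move_arm(
  motion=[
    {"tx":0,"ty":0,"tz":0.001,"twist":0},
    {"tx":0.0005,"ty":0,"tz":0.0009,"twist":0},
    {"tx":0.0005,"ty":0,"tz":0.0009,"twist":0},
    {"tx":0.0005,"ty":0,"tz":0.0009,"twist":0},
    {"tx":0,"ty":0,"tz":0,"twist":0},
  ],
)

```text
clock: 17.55
position: [0.5077, -0.0611, 0.0295]
ee_rot: [3.126, 0.308, -0.0]
force: [-1.0, -0.7, 1.0]
width: 0.108
gripper_force: 10.0
```

```bash
python3 -c "
from h import *
dep(1)"
```

```text
rel step 1 slope,row,normal mm [-0.4236  0.2664 -1.7163] F slope,row,normal [-0.5, -0.5, 1.4] t 17.55
```

Emit:
move_arm(
  motion=[
    {"tx":0.0005,"ty":0,"tz":0.0009,"twist":0},
    {"tx":0,"ty":0,"tz":0,"twist":0},
  ],
)

```text
clock: 17.75
position: [0.5075, -0.0611, 0.0286]
ee_rot: [3.126, 0.308, -0.002]
force: [-3.5, -0.7, 4.6]
width: 0.111
gripper_force: 10.0
```

```bash
python3 -c "
from h import *
dep(1)"
```

```text
rel step 1 slope,row,normal mm [-1.0265  0.2878 -2.357 ] F slope,row,normal [-0.8, 0.0, 5.8] t 17.75
```

Step 1 refuses it (blocked at 6–10 N, flush). On to step 2.

Emit:
move_arm(
  motion=[
    {"tx":-0.004,"ty":0,"tz":-0.007,"twist":0},
    {"tx":-0.003,"ty":0,"tz":-0.005,"twist":0},
    {"tx":0,"ty":0.0215,"tz":0,"twist":0},
    {"tx":0,"ty":0.0215,"tz":0,"twist":0},
    {"tx":0.002,"ty":0,"tz":0.004,"twist":0},
    {"tx":0,"ty":0,"tz":0,"twist":0},
    {"tx":0,"ty":0,"tz":0,"twist":0},
  ],
)

```text
clock: 18.45
position: [0.5115, -0.1033, 0.0367]
ee_rot: [-3.126, -0.309, 0.0]
force: [0.2, 0.5, -1.0]
width: 0.105
gripper_force: 10.0
```

```bash
python3 -c "
from h import *
dep(2);tilt()"
```

```text
rel step 2 slope,row,normal mm [-0.4759  1.0189  6.7267] F slope,row,normal [-0.3, 0.4, -1.0] t 18.45
wrist [(2.02, 22, 0.0), (2.06, 23, 0.0), (2.11, 21, 0.0), (2.39, 24, 0.0), (2.41, 20, 0.0)] upright (20.18, 0, 0.0)
side [(3.37, 33, 0.0), (3.42, 31, 0.0), (3.53, 32, 0.0), (3.61, 34, 0.0), (3.67, 35, 0.0)] upright (10.57, 0, 0.0)
```

Emit:
move_arm(
  motion=[
    {"tx":0.0015,"ty":0.001,"tz":0.0014,"twist":0},
    {"tx":0.001,"ty":0,"tz":0.0018,"twist":0},
    {"tx":0.001,"ty":0,"tz":0.0018,"twist":0},
    {"tx":0.0005,"ty":0,"tz":0.0009,"twist":0},
    {"tx":0.0005,"ty":0,"tz":0.0009,"twist":0},
    {"tx":0,"ty":0,"tz":0,"twist":0},
  ],
)

```text
clock: 19.15
position: [0.5163, -0.1041, 0.0297]
ee_rot: [-3.126, -0.308, 0.0]
force: [0.0, -0.9, -0.8]
width: 0.103
gripper_force: 10.0
```

```bash
python3 -c "
from h import *
dep(2)"
```

```text
rel step 2 slope,row,normal mm [-0.1056 -0.7697 -1.6493] F slope,row,normal [-0.5, -0.9, -0.6] t 19.15
```

Emit:
move_arm(
  motion=[
    {"tx":0.0005,"ty":0,"tz":0.0009,"twist":0},
    {"tx":0.0003,"ty":0,"tz":0.0005,"twist":0},
    {"tx":0,"ty":0,"tz":0,"twist":0},
  ],
)

```text
clock: 19.45
position: [0.5166, -0.1041, 0.0286]
ee_rot: [3.126, 0.308, -0.001]
force: [-3.2, -0.2, 3.8]
width: 0.106
gripper_force: 10.0
```

```bash
python3 -c "
from h import *
dep(2)"
```

```text
rel step 2 slope,row,normal mm [-0.3794 -0.8361 -2.7736] F slope,row,normal [-0.8, 0.4, 4.9] t 19.45
```

Emit:
move_arm(
  motion=[
    {"tx":0.0005,"ty":0,"tz":0.0006,"twist":0},
    {"tx":0,"ty":0,"tz":0,"twist":0},
    {"tx":0,"ty":0,"tz":0,"twist":0},
  ],
)

```text
clock: 19.75
position: [0.5166, -0.1042, 0.0279]
ee_rot: [3.126, 0.308, -0.003]
force: [-4.6, -0.3, 5.8]
width: 0.108
gripper_force: 10.2
```

```bash
python3 -c "
from h import *
dep(2)"
```

```text
rel step 2 slope,row,normal mm [-0.7647 -0.8657 -3.2888] F slope,row,normal [-1.0, 0.5, 7.3] t 19.75
```

Step 2 refuses it too. On to step 3.

Emit:
move_arm(
  motion=[
    {"tx":-0.004,"ty":0,"tz":-0.007,"twist":0},
    {"tx":-0.003,"ty":0,"tz":-0.005,"twist":0},
    {"tx":0,"ty":0.024,"tz":0,"twist":0},
    {"tx":0,"ty":0.024,"tz":0,"twist":0},
    {"tx":0.002,"ty":0,"tz":0.004,"twist":0},
    {"tx":0,"ty":0,"tz":0,"twist":0},
    {"tx":0,"ty":0,"tz":0,"twist":0},
  ],
)

```text
clock: 20.45
position: [0.5219, -0.1511, 0.0359]
ee_rot: [-3.126, -0.309, 0.0]
force: [0.5, 0.2, -0.5]
width: 0.107
gripper_force: 10.2
```

```bash
python3 -c "
from h import *
dep(3)
c=arm.calibration('wrist');arm.get_image('wrist')
for d in arm.place_of('wrist','step1'):p=np.array(d['point'])*[640,480];q=onface(c,p,P0);print(round(d['conf'],2),[np.round(1e3*np.array([(q-PK[k])@SL,(q-PK[k])@V]),1) for k in(3,4)])"
```

```text
rel step 3 slope,row,normal mm [0.0511 0.809  5.4909] F slope,row,normal [0.3, 0.1, -0.7] t 20.45
0.97 [array([ 1. , -0.3]), array([ 1. , 54.2])]
0.7 [array([ 0.3, 91.2]), array([  0.3, 145.7])]
0.7 [array([  0.7, -54.8]), array([ 0.7, -0.3])]
```

Emit:
move_arm(
  motion=[
    {"tx":0.0015,"ty":0,"tz":0.0014,"twist":0},
    {"tx":0.001,"ty":0,"tz":0.0018,"twist":0},
    {"tx":0.001,"ty":0,"tz":0.0018,"twist":0},
    {"tx":0.0005,"ty":0,"tz":0.0009,"twist":0},
    {"tx":0,"ty":0,"tz":0,"twist":0},
  ],
)

```text
clock: 21.05
position: [0.5259, -0.1511, 0.0297]
ee_rot: [-3.126, -0.308, 0.0]
force: [0.4, 0.3, -0.7]
width: 0.105
gripper_force: 10.2
```

```bash
python3 -c "
from h import *
dep(3)"
```

```text
rel step 3 slope,row,normal mm [ 0.3557 -0.0048 -1.879 ] F slope,row,normal [0.0, 0.2, -0.9] t 21.05
```

Emit:
move_arm(
  motion=[
    {"tx":0.0005,"ty":0,"tz":0.0009,"twist":0},
    {"tx":0.0005,"ty":0,"tz":0.0009,"twist":0},
    {"tx":0,"ty":0,"tz":0,"twist":0},
  ],
)

```text
clock: 21.35
position: [0.5268, -0.1511, 0.0282]
ee_rot: [3.126, 0.308, -0.0]
force: [-2.2, 0.0, 2.1]
width: 0.107
gripper_force: 10.3
```

```bash
python3 -c "
from h import *
dep(3)"
```

```text
rel step 3 slope,row,normal mm [ 0.3189 -0.1981 -3.5743] F slope,row,normal [-0.8, 0.5, 2.9] t 21.35
```

Emit:
move_arm(
  motion=[
    {"tx":0.0005,"ty":0,"tz":0.0009,"twist":0},
    {"tx":0.0005,"ty":0,"tz":0.0009,"twist":0},
    {"tx":0,"ty":0,"tz":0,"twist":0},
  ],
)

```text
clock: 21.65
position: [0.5266, -0.1511, 0.0265]
ee_rot: [3.126, 0.307, -0.003]
force: [-5.7, -0.2, 7.7]
width: 0.106
gripper_force: 12.1
```

```bash
python3 -c "
from h import *
dep(3)"
```

```text
rel step 3 slope,row,normal mm [-0.6873 -0.1156 -5.0255] F slope,row,normal [-1.0, 0.9, 9.5] t 21.65
```

Emit:
move_arm(
  motion=[
    {"tx":0.0012,"ty":0,"tz":-0.0004,"twist":0},
    {"tx":0,"ty":0,"tz":0,"twist":0},
    {"tx":0,"ty":0.001,"tz":0,"twist":0},
    {"tx":0,"ty":-0.002,"tz":0,"twist":0},
    {"tx":0,"ty":0.001,"tz":0,"twist":0},
    {"tx":0,"ty":0,"tz":0,"twist":0},
  ],
)

```text
clock: 22.25
position: [0.5267, -0.1509, 0.0266]
ee_rot: [-3.126, -0.307, 0.006]
force: [-8.6, 0.7, 9.6]
width: 0.109
gripper_force: 12.1
```

```bash
python3 -c "
from h import *
dep(3);tilt()"
```

```text
rel step 3 slope,row,normal mm [-0.5118  0.0442 -4.9602] F slope,row,normal [-2.4, 2.4, 12.5] t 22.25
wrist [(11.21, 22, 0.0), (11.3, 23, 0.0), (11.31, 21, 0.0), (11.31, 24, 0.0), (11.36, 20, 0.0)] upright (29.19, 0, 0.0)
side [(3.85, 37, 0.0), (4.03, 36, 0.0), (4.15, 34, 0.0), (4.15, 35, 0.0), (4.19, 40, 0.0)] upright (10.92, 0, 0.0)
```

Step 3 refuses it: seated centred on the bevel, blocked at 12 N, no drop when nudged. On to step 4.

Emit:
move_arm(
  motion=[
    {"tx":-0.005,"ty":0,"tz":-0.008,"twist":0},
    {"tx":-0.003,"ty":0,"tz":-0.005,"twist":0},
    {"tx":0,"ty":0.0273,"tz":0,"twist":0},
    {"tx":0,"ty":0.0273,"tz":0,"twist":0},
    {"tx":0.002,"ty":0,"tz":0.004,"twist":0},
    {"tx":0,"ty":0,"tz":0,"twist":0},
    {"tx":0,"ty":0,"tz":0,"twist":0},
  ],
)

```text
clock: 23.05
position: [0.5339, -0.2042, 0.0358]
ee_rot: [-3.126, -0.31, -0.0]
force: [0.3, 0.2, -0.6]
width: 0.111
gripper_force: 12.0
```

```bash
python3 -c "
from h import *
dep(4);tilt()
c=arm.calibration('wrist');arm.get_image('wrist')
for d in arm.place_of('wrist','step1'):p=np.array(d['point'])*[640,480];q=onface(c,p,P0);print(round(d['conf'],2),[np.round(1e3*np.array([(q-PK[k])@SL,(q-PK[k])@V]),1) for k in(3,4)])"
```

```text
rel step 4 slope,row,normal mm [1.4202 0.8619 4.5947] F slope,row,normal [-0.0, 0.1, -0.6] t 23.05
wrist [(16.03, 24, 0.0), (16.03, 25, 0.0), (16.04, 23, 0.0), (16.1, 22, 0.0), (16.1, 27, 0.0)] upright (34.31, 0, 0.0)
side [(3.47, 38, 0.0), (3.62, 41, 0.0), (3.62, 42, 0.0), (3.71, 36, 0.0), (3.71, 37, 0.0)] upright (11.17, 0, 0.0)
0.85 [array([-0.5, 91.4]), array([ -0.5, 145.9])]
0.69 [array([ 1., 46.]), array([  1. , 100.5])]
0.61 [array([ 2.3, -0.5]), array([ 2.3, 54. ])]
```

Emit:
move_arm(
  motion=[
    {"tx":0.0003,"ty":0.0002,"tz":0.0022,"twist":0},
    {"tx":0.001,"ty":0,"tz":0.0018,"twist":0},
    {"tx":0.001,"ty":0,"tz":0.0018,"twist":0},
    {"tx":0.0005,"ty":0,"tz":0.0009,"twist":0},
    {"tx":0.0005,"ty":0,"tz":0.0009,"twist":0},
    {"tx":0.0005,"ty":0,"tz":0.0009,"twist":0},
    {"tx":0.0005,"ty":0,"tz":0.0009,"twist":0},
    {"tx":0,"ty":0,"tz":0,"twist":0},
  ],
)

```text
clock: 24.05
position: [0.5382, -0.2046, 0.0262]
ee_rot: [-3.126, -0.308, 0.0]
force: [-0.3, 0.3, -0.6]
width: 0.109
gripper_force: 12.0
```

```bash
python3 -c "
from h import *
dep(4)"
```

```text
rel step 4 slope,row,normal mm [ 0.1589 -0.3632 -5.7828] F slope,row,normal [-0.5, 0.3, -0.4] t 24.05
```

It's going in: 5.8 mm past the face datum with no force. Continuing along the normal.

Emit:
move_arm(
  motion=[
    {"tx":0.0007,"ty":0,"tz":0.0013,"twist":0},
    {"tx":0.0007,"ty":0,"tz":0.0013,"twist":0},
    {"tx":0.0007,"ty":0,"tz":0.0013,"twist":0},
    {"tx":0,"ty":0,"tz":0,"twist":0},
  ],
)

```text
clock: 24.45
position: [0.5402, -0.2042, 0.0222]
ee_rot: [-3.126, -0.308, 0.0]
force: [0.6, 0.5, -0.4]
width: 0.109
gripper_force: 12.0
```

```bash
python3 -c "
from h import *
dep(4)"
```

```text
rel step 4 slope,row,normal mm [ -0.0452  -0.3546 -10.3082] F slope,row,normal [0.4, 0.4, -0.7] t 24.45
```

Emit:
move_arm(
  motion=[
    {"tx":0.0005,"ty":0,"tz":0.0009,"twist":0},
    {"tx":0.0005,"ty":0,"tz":0.0009,"twist":0},
    {"tx":0,"ty":0,"tz":0,"twist":0},
  ],
)

```text
clock: 24.75
position: [0.5412, -0.204, 0.0205]
ee_rot: [3.126, 0.308, -0.0]
force: [-0.4, 0.0, -0.7]
width: 0.111
gripper_force: 12.0
```

```bash
python3 -c "
from h import *
dep(4)"
```

```text
rel step 4 slope,row,normal mm [ -0.02    -0.3881 -12.2764] F slope,row,normal [-0.6, 0.1, -0.4] t 24.75
```

Emit:
move_arm(
  motion=[
    {"tx":0.0005,"ty":0,"tz":0.0009,"twist":0},
    {"tx":0.0005,"ty":0,"tz":0.0009,"twist":0},
    {"tx":0,"ty":0,"tz":0,"twist":0},
  ],
)

```text
clock: 25.05
position: [0.5422, -0.2038, 0.0187]
ee_rot: [-3.126, -0.308, 0.0]
force: [0.5, -0.1, -1.2]
width: 0.107
gripper_force: 12.0
```

```bash
python3 -c "
from h import *
dep(4)"
```

```text
rel step 4 slope,row,normal mm [ -0.063   -0.375  -14.3522] F slope,row,normal [-0.2, -0.1, -1.3] t 25.05
```

Emit:
move_arm(
  motion=[
    {"tx":0.0005,"ty":0,"tz":0.0009,"twist":0},
    {"tx":0.0005,"ty":0,"tz":0.0009,"twist":0},
    {"tx":0,"ty":0,"tz":0,"twist":0},
  ],
)

```text
clock: 25.35
position: [0.5425, -0.2039, 0.0178]
ee_rot: [3.126, 0.308, -0.002]
force: [-6.0, 0.3, 10.9]
width: 0.109
gripper_force: 13.1
```

```bash
python3 -c "
from h import *
dep(4)"
```

```text
rel step 4 slope,row,normal mm [ -0.2224  -0.4665 -15.3214] F slope,row,normal [0.4, 1.4, 12.4] t 25.35
```

Bottomed at 12 N, fully home. Releasing and withdrawing.

Emit:
move_arm(
  motion=[
    {"tx":-0.0004,"ty":0,"tz":-0.0006,"twist":0},
    {"tx":0,"ty":0,"tz":0,"twist":0},
  ],
)

```text
clock: 25.55
position: [0.5426, -0.2038, 0.0178]
ee_rot: [3.126, 0.308, -0.0]
force: [-3.1, -0.1, 4.5]
width: 0.11
gripper_force: 13.1
```

Emit:
move_arm(
  motion=[
    {"tx":0,"ty":0,"tz":0,"twist":0},
    {"tx":0,"ty":0,"tz":0,"twist":0},
    {"tx":0,"ty":0,"tz":0,"twist":0},
    {"tx":0,"ty":0,"tz":0,"twist":0},
    {"tx":0,"ty":0,"tz":-0.005,"twist":0},
    {"tx":0,"ty":0,"tz":-0.015,"twist":0},
    {"tx":0,"ty":0,"tz":-0.04,"twist":0},
    {"tx":0,"ty":0,"tz":-0.045,"twist":0},
    {"tx":0,"ty":0,"tz":-0.045,"twist":0},
    {"tx":-0.04,"ty":0,"tz":-0.02,"twist":0},
    {"tx":-0.04,"ty":0,"tz":0,"twist":0},
    {"tx":0,"ty":0,"tz":0,"twist":0},
  ],
  gripper=0.2,
)

```text
clock: 26.75
position: [0.4602, -0.2211, 0.1885]
ee_rot: [3.125, 0.302, -0.002]
force: [0.3, -0.0, -0.4]
width: 0.398
gripper_force: 0.0
```

Run:
```python
from h import *
plan(None)
im={n:arm.get_image(n) for n in("wrist","side","top")}
# expected seated stopper: mask IoU in each camera against seated models (depth 10) vs raised
for n in im:
    c=arm.calibration(n);b=blue(im[n])
    w=np.zeros((480,640),np.uint8);u=[proj(c,PK[4]+h*N+s*SL+r*V) for h in(0,.04) for s in(-.022,.022) for r in(-.022,.022)]
    cv2.fillConvexPoly(w,cv2.convexHull(np.round(u).astype(np.int32)),1);w=cv2.dilate(w,np.ones((9,9)))>0
    out=[]
    for dep_ in(0,-.005,-.010):
      for tl in(0,-15,15):
        f=np.radians(tl);ax=np.cos(f)*N+np.sin(f)*SL;xs=np.cos(f)*SL-np.sin(f)*N;m=np.zeros((480,640),np.uint8)
        B=PK[4]+dep_*N
        h0=max(0,-dep_)
        cyl=[B+h*ax+.0215*(np.cos(a)*xs+np.sin(a)*V) for h in(h0,.016) for a in np.linspace(0,6.28,40)]
        tab=[B+h*ax+x*xs+y*V for h in(.016,.05) for x in(-.014,.014) for y in(-.005,.005)]
        for q in(cyl,tab):cv2.fillConvexPoly(m,cv2.convexHull(np.round([proj(c,p) for p in q]).astype(np.int32)),1)
        m=m>0;out.append((round((m&b&w).sum()/((m|(b&w)).sum()+1),2),dep_,tl))
    print(n,(b&w).sum(),sorted(out)[::-1][:4])
for n in("side","top"):
    for q in("stopper_a_mid","reagent_mid","beaker_mid"):print(n,q,[np.round(np.array(d["point"])*[640,480],1).tolist() for d in arm.place_of(n,q)])
```

```text
t 26.75 pos [ 0.4602 -0.2211  0.1885] head 11.05 F [ 0.3021 -0.0144 -0.37  ] w 0.398 g 0.0
wrist 1853 [(np.float64(0.8), -0.01, 15), (np.float64(0.74), -0.005, 15), (np.float64(0.66), 0, 15), (np.float64(0.66), -0.01, 0)]
side 260 [(np.float64(0.78), -0.01, 0), (np.float64(0.68), -0.005, 0), (np.float64(0.66), -0.01, 15), (np.float64(0.64), -0.005, 15)]
top 225 [(np.float64(0.67), -0.01, 0), (np.float64(0.66), -0.005, 15), (np.float64(0.65), -0.01, 15), (np.float64(0.64), 0, 15)]
side stopper_a_mid [[261.6, 368.2], [337.6, 363.8], [299.7, 453.3], [401.8, 207.6]]
side reagent_mid [[281.7, 226.6], [397.2, 216.2]]
side beaker_mid [[310.5, 166.2], [279.1, 229.3]]
top stopper_a_mid [[206.9, 276.7], [168.0, 272.5], [209.2, 231.8]]
top reagent_mid [[314.6, 193.8]]
top beaker_mid [[430.1, 182.2], [205.7, 277.6]]
```

Run:
```python
from h import *
from itertools import product
cam=[]
for n in("wrist","side"):
    c=arm.calibration(n);b=blue(arm.get_image(n));w=np.zeros((480,640),np.uint8)
    u=[proj(c,PK[4]+h*N+s*SL+r*V) for h in(0,.04) for s in(-.022,.022) for r in(-.022,.022)]
    cv2.fillConvexPoly(w,cv2.convexHull(np.round(u).astype(np.int32)),1);cam.append((n,c,b&(cv2.dilate(w,np.ones((7,7)))>0)))
def iou(c,b,dp,tl,so,ro):
    f=np.radians(tl);ax=np.cos(f)*N+np.sin(f)*SL;xs=np.cos(f)*SL-np.sin(f)*N;m=np.zeros((480,640),np.uint8);B=PK[4]+dp*N+so*SL+ro*V
    a=np.linspace(0,6.28,40);cyl=[B+h*ax+.0215*(np.cos(t)*xs+np.sin(t)*V) for h in(0,.016) for t in a]
    cyl=[p+max(0,-(p-PK[4])@N)*N for p in cyl]  # clip to the face
    tab=[B+h*ax+x*xs+y*V for h in(.016,.05) for x in(-.014,.014) for y in(-.005,.005)]
    for q in(cyl,tab):cv2.fillConvexPoly(m,cv2.convexHull(np.round(np.array([proj(c,p) for p in q])*16).astype(np.int32)),1,shift=4)
    m=m>0;return (m&b).sum()/(m|b).sum()
res={}
for k in product((0,-.004,-.008,-.010),(-10,-5,0,5,10,15),(-.003,0,.003),(-.003,0,.003)):
    res[k]=[iou(c,b,*k) for _,c,b in cam]
for i,l in((0,"wrist"),(1,"side")):print(l,[(k,round(v[i],2)) for k,v in sorted(res.items(),key=lambda t:-t[1][i])[:4]])
print("both",[(k,np.round(v,2)) for k,v in sorted(res.items(),key=lambda t:-sum(t[1]))[:5]])
```

```text
wrist [((-0.01, 0, 0.003, 0), np.float64(0.88)), ((-0.008, 5, 0.003, 0), np.float64(0.88)), ((-0.01, 10, 0, 0), np.float64(0.88)), ((-0.01, 0, 0.003, -0.003), np.float64(0.87))]
side [((-0.01, 0, 0.003, 0.003), np.float64(0.79)), ((-0.01, 5, 0.003, 0.003), np.float64(0.79)), ((-0.01, 0, 0, 0), np.float64(0.79)), ((-0.01, 5, 0, 0), np.float64(0.78))]
both [((-0.01, 0, 0.003, 0), array([0.88, 0.78])), ((-0.01, 10, 0, 0), array([0.88, 0.78])), ((-0.01, 5, 0, 0), array([0.86, 0.78])), ((-0.01, -5, 0.003, 0), array([0.87, 0.76])), ((-0.01, 0, 0, 0), array([0.84, 0.79]))]
```

Best fit is the full 10 mm depth with no tilt, and the bystanders and other stoppers have not moved. Handing in.

```bash
python3 -c "
from cell import arm
print(arm.sign_off())"
```

```text
the job is handed in; nothing more can be done
None
```

The stopper from the green pad was refused by steps 1, 2 and 3 and entered step 4, so it is the 43 mm one; it sits fully home there, released, with the hand well clear and the job handed in.

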